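# Tension the dough sheeter's drive and lock it with the red pin

## Robot

A 6-joint arm with a two-finger parallel gripper is mounted at the origin on the work surface. World frame = base frame: x ahead of the robot, y to its left, z up, the work surface at z = 0. Lengths are in mm, angles in rad, forces in N, time in s.
With the tool pointing down it reaches from about 300 to 775 mm from the base axis. Payload 14.6 kg.
Tool frame: the origin (TCP) lies on the mounting face of the last link; the fingertips stand 199 mm ahead of it and the grasp point (between the pads) lies 180 mm ahead of it; z points along the fingers, y is the line along which they close (so a half turn about z gives the same grasp; the last joint's range is limited). The gripper opens to 94 mm and grips with 3 to 60 N. Pads are 16 mm wide; open, the fingers measure 119 mm over their backs; the gripper's body (75 mm by 177 mm) begins 78 mm behind the grasp point.
Start: joints at [1.191, 0.3, 1.521, -0, 1.321, -0.067], TCP at [169.246, 523.304, 404.646] pointing down, gripper open.
Joint ranges: [-3.03, 3.03], [-0.79, 2.21], [0.23, 2.52], [-1.04, 4.18], [0, 3.07], [-2.55, 2.55]. Speed limits (rad/s): [2.22, 2.22, 2.57, 3.14, 3.14, 3.14].

## Interface

Orientations are given as [roll, pitch, yaw] about the fixed x, y, z axes, in that order (R = Rz(yaw) Ry(pitch) Rx(roll)).
In Python, from cell import manip gives the robot as it stands. The module is installed in compiled form; this text tells all that it offers.
- The arm moves only by the shell command python3 -m creep 'ROWS' [FORCE]. ROWS is a JSON object of lists of equal length, an entry for each row: "slide": the shift along the world's x, y, z in cm, a list of three; "turn": the turn about the world's z in rad; "claw": the opening, from 0 (shut) to 1 (fully open). A call has 1 to 8 rows; each row shifts and turns the commanded pose from where the row before left it; what a row does not reach is not made up. A row lasts 1/8 s, in which the tool goes at most 62.5 mm and 10.7 degrees, less where a joint would pass 70% of its speed; a pose out of reach is approached as far as the arm can. A call with a gripper value outside its range is refused whole. The fingers move at their own pace and stop on an object; FORCE is the grip in N (left out, the last holds). Time passes only in rows, so rows that do not move let the fingers close. It gives the time, the measured TCP pose, the force, the opening and the grip force at its end, in the units of the state.
- manip.read_state(): the state, without advancing time (a new reading comes with each control period).
- manip.camera(name): name is "scene" or "top"; returns (picture, depth): 480x640x3 uint8, red, green, blue; 480x640 float32, mm along the optical axis (not along the pixel's ray), 0 where there is no reading.
- manip.calibration(name): a dict with "intrinsics" (3x3 intrinsics, pixels), "k1" (the pictures are not rectified: a ray, as slopes to the right and down, at radius r is drawn at 1 + k1 r^2 times it, then the intrinsics apply), "pose" (4x4, takes a point from camera to world coordinates). Camera axes: x right, y up, looking along -z (the intrinsics and any distortion apply to the point x, -y, -z); pixel columns grow to the right and rows downward; lengths in mm; the calibration is good to about 2 mm. A picture is of the moment at which its call begins. calibration takes no time and is no camera call.
- manip.sign_off(): hands the job in; it is judged then, once.
Trained networks look in the newest picture that a camera, given by its name, has taken for a name from the list of things; names that differ only in an ending like _2 or _b are one class to them, and where a whole thing is asked for, a point or a joint stands for the part that bears it (a point fixed in the world has none). Each returns a list of dicts, best first, with "score" (0 to 1); they miss things now and then, are a little off and sometimes report something else, mostly with a low value. They report only what shows in the picture. A call takes as long as a camera call.
- manip.cut_out(query, camera): "mask" (480x640 bool, what is visible of it) and "position" ([column, row] in pixels, amid what is visible of it).
The state is a dict: "clock": time; "joints": joint angles; "qd": joint speeds; "effort": joint torques, N m; "eef_pos": TCP position; "eef_rot": TCP orientation; "wrist_force": force on the tool from outside, world axes, zero at the start; "moment": the same for the moment, N m; "finger_gap": finger opening in mm; "finger_force": force on a finger pad.
Only numpy, scipy, OpenCV 4.12 (cv2) and the standard library are available. Lean on these libraries where they do the work, as an engineer would, in place of code of your own. Each camera call takes 0.05 s, during which the arm holds its last target. There are 200 camera calls.

## Task

Tension the dough sheeter's drive: take the red-knobbed locking pin from its rest, put it into the yellow sleeve of the slack green tension wheel, and with it turn the wheel counter-clockwise (seen from above) against its spring, feeling for the lock slot hidden underneath. When the pin finds the slot, push it fully home so that it holds the wheel tensioned, then let go. Press gently throughout (no more than about 25 N), never let the wheel snap back, and leave the blue spare pin and everything else on the bench alone.

Things in the scene. Friction and masses are not known exactly. Their poses are not given: they have to be found in the camera images.
- pin: The loose red locking pin, upright, 85 mm tall, about 120 g. Origin at the centre of its lower tip, z up along it. From the tip up: steel shank 12 mm in diameter, 38 mm long (foot tapered over 3 mm to 9.4 mm), steel collar 30 mm in diameter, 5 mm thick, round red knob 22 mm in diameter, 42 mm tall. It starts in one of the two holes of the pin rest, collar on the rest's top.
- pin_collar (a point): Centre of the underside of the red pin's collar, 38 mm above the tip.
- spare: Blue-knobbed spare pin, same knob and collar but a shank only 24 mm long: not for this job, stays in the other hole of the rest.
- pin_rest: Fixed white block 60 x 130 x 45 mm (own x, y, z), origin at the centre of its underside, its two 14 mm holes at own y = -35 and +35 mm. Which pin is in which hole varies.
- tensioner: Fixed white casing of the sheeter's drive, 210 x 210 mm, top at 50 mm, with a roller bed about 180 mm wide and 85 mm high on its own +x side, out to 330 mm from the wheel's axis. Origin on the axis of the tension wheel, at bench height. It carries the wheel and, hidden under it, a flat steel lock ring, top 66 mm above the bench, with one slot 15 mm wide, 16 mm deep, at the sleeve's radius.
- wheel_axis (a point): Point on the wheel's vertical axis, at the height of the sleeve's mouth (91 mm above the bench). The wheel is a disc 168 mm across, its rim's top 82 mm above the bench.
- wheel (a joint): Angle of the green wheel in rad: 0 slack (on its stop), growing counter-clockwise from above; end stop at 1.6. Its spring pushes back to 0 with 0.11 N m at 0, rising by 0.22 N m per rad: 2 N at the sleeve at first, 4 to 8 N where it locks. Let go, it flies back. The lock slot cannot be seen or measured: it comes under the sleeve at some angle between 0.42 and 1.38, different each time.
- sleeve_mouth (a point): Centre of the mouth of the wheel's yellow sleeve, a vertical tube, outer diameter 32 mm, straight bore 14.6 mm, 22 mm long, open below, 55 mm from the wheel's axis, mouth 91 mm above the bench. Turns with the wheel. A pin in it stops on the ring, tip 66 mm above the bench, collar 13 mm clear of the sleeve; over the slot it can sink until the collar sits on the sleeve.
- bowl: Steel bowl, 170 mm across, leave alone.
- cake_ring: Steel cake ring, 150 mm across, 60 mm tall, leave alone.
- oil: Amber bottle, 60 mm across, 160 mm tall, leave alone.
- spanner: Spanner lying on the bench, leave alone.
- spatula: Spatula lying on the bench, leave alone.
- jar: Glass jar, 72 mm across, 90 mm tall, leave alone.

How it is judged:
By the outcome, as a careful person would: the job done as asked, in the order asked, and still so for the second after the job is handed in, with the robot touching nothing.
It also fails if it takes over 72 s, if anything falls off the work surface, if the arm or the gripper's body presses on something with over 40 N, if the wrist force passes 120 N, or if a joint passes its speed limit or range.

## Working session

There is one attempt and no reset: what is moved stays moved. The work goes in short steps, Python scripts to look and compute and a shell command to move; the robot and the scene stay as the last step left them, time stands still between calls to the robot, and variables do not carry over. Pictures are saved under pics/ and viewed, at most 10 in all, crops included, and the job is handed in when it is done.

```bash
mkdir -p pics; cat > h.py <<'E'
import numpy as np, cv2
from cell import manip
def pts(cam, depth, mask):
    c=manip.calibration(cam); K=np.array(c["intrinsics"]); T=np.array(c["pose"])
    v,u=np.nonzero(mask&(depth>0)); d=depth[v,u]
    p=cv2.undistortPoints(np.stack([u,v],1).astype(np.float64)[:,None],K,np.array([c["k1"],0,0,0.]))[:,0]
    P=np.stack([p[:,0]*d,-p[:,1]*d,-d,np.ones(len(d))],1)
    return (P@T.T)[:,:3]
def look(cam,names,fn):
    im,d=manip.camera(cam); cv2.imwrite(fn,im[:,:,::-1]); r={}
    for n in names:
        for o in manip.cut_out(n,cam)[:2]:
            P=pts(cam,d,o["mask"])
            if len(P)<5: continue
            z=np.percentile(P[:,2],98); t=P[P[:,2]>z-6]
            print(cam,n,round(o["score"],2),np.round(o["position"]),len(P),"ctr",np.median(P,0).round(),"top z",z.round(),"topmid",((t.max(0)+t.min(0))/2).round(1)[:2],"topmean",t.mean(0).round(1)[:2])
            r.setdefault(n,P)
    return im,d,r
E
python3 - <<'E'
from h import *
for c in("top","scene"):
    look(c,["pin","spare","pin_rest","wheel","sleeve_mouth","tensioner"],f"pics/{c}0.png")
s=manip.read_state(); print(s["clock"],s["eef_pos"],s["eef_rot"],s["finger_gap"],s["wrist_force"])
E
```

```text
top pin 0.52 [405. 241.] 100 ctr [ 518. -247.   81.] top z 98.0 topmid [ 520.2 -251.2] topmean [ 521.6 -251.1]
top pin 0.23 [396. 175.] 375 ctr [ 719. -219.    6.] top z 14.0 topmid [ 724.6 -220.3] topmean [ 722.8 -220.4]
top spare 0.66 [384. 243.] 76 ctr [ 513. -179.   86.] top z 98.0 topmid [ 516.5 -181.4] topmean [ 516.2 -181.5]
top spare 0.29 [266. 248.] 2653 ctr [491. 138.  76.] top z 90.0 topmid [491.5 138.8] topmean [507.6 144.6]
top pin_rest 0.73 [394. 243.] 798 ctr [ 513. -214.   44.] top z 52.0 topmid [ 517.  -215.7] topmean [ 517.  -212.7]
top wheel 0.95 [268. 250.] 2606 ctr [492. 138.  76.] top z 90.0 topmid [491.5 137.4] topmean [508.2 143.3]
top wheel 0.46 [406. 239.] 75 ctr [ 518. -248.   86.] top z 98.0 topmid [ 519.9 -251.3] topmean [ 520.2 -251.6]
top sleeve_mouth 0.88 [267. 242.] 2626 ctr [491. 139.  76.] top z 90.0 topmid [491.5 138.8] topmean [507.1 145.1]
top sleeve_mouth 0.51 [404. 169.] 309 ctr [ 739. -237.    6.] top z 14.0 topmid [ 731.  -225.8] topmean [ 737.  -232.5]
top tensioner 0.56 [285. 220.] 9629 ctr [568. 104.  75.] top z 88.0 topmid [618.9  84.7] t
[... 389 characters left out ...]
. 233.] 2555 ctr [500. 136.  79.] top z 92.0 topmid [495.5 139.6] topmean [528.7 153.7]
scene wheel 0.37 [237. 241.] 176 ctr [ 526. -179.   70.] top z 95.0 topmid [ 519.  -178.9] topmean [ 520.9 -179.7]
scene sleeve_mouth 0.77 [366. 230.] 2584 ctr [500. 137.  79.] top z 92.0 topmid [495.5 139.6] topmean [526.3 152.1]
scene sleeve_mouth 0.44 [356. 275.] 11444 ctr [648.  94.  78.] top z 88.0 topmid [622.8  83.7] topmean [660.7  83.2]
scene tensioner 0.78 [354. 276.] 11502 ctr [647.  94.  78.] top z 88.0 topmid [624.1  84.8] topmean [661.5  83.1]
0.7 [169.27101236 523.28446169 404.64331105] [-3.14154671e+00  6.39283299e-06  2.82874982e+00] 94.13396380680467 [-0.63154847 -0.42728713  0.41010833]
```

View pics/top0.png

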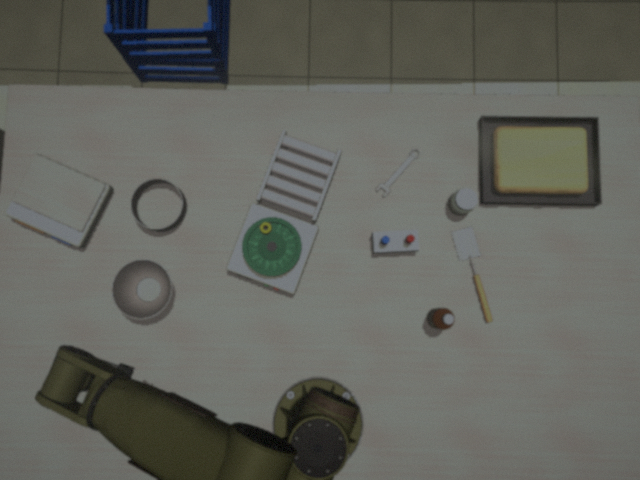

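View pics/scene0.png

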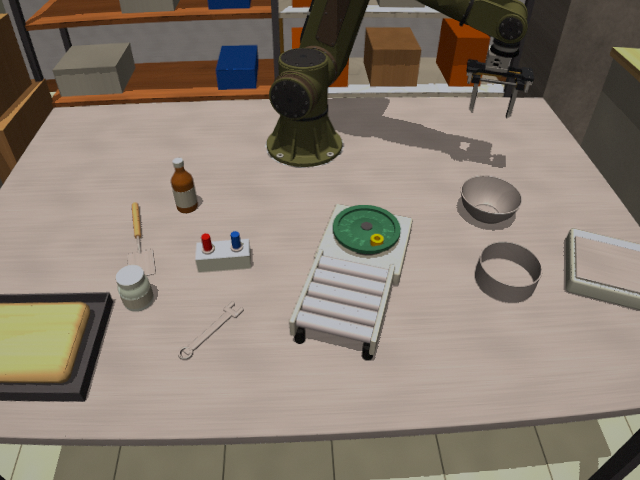

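Top view: the red pin is at (405,240), the blue spare at (384,241), the wheel at (271,247) and the yellow sleeve at (265,228). The roller bed lies up and to the right, and counter-clockwise leads away from it. Next I'll refine the positions by colour.

```bash
cat > fine.py <<'E'
from h import *
from scipy.spatial.transform import Rotation as Ro
def fine(cam,tag):
    im,d=manip.camera(cam); cv2.imwrite(f"pics/{cam}{tag}.png",im[:,:,::-1])
    h=cv2.cvtColor(im,cv2.COLOR_RGB2HSV); H,S,V=[h[:,:,i].astype(int) for i in range(3)]
    m={"red":((H<6)|(H>174))&(S>150)&(V>60),"blue":(H>105)&(H<130)&(S>120),"yel":(H>20)&(H<36)&(S>150)&(V>70),"green":(H>60)&(H<90)&(S>90)}
    for n,k in m.items():
        P=pts(cam,d,k); b=(abs(P[:,0]-500)<130)&(P[:,1]>-300)&(P[:,1]<250)&(P[:,2]>55)&(P[:,2]<130); P=P[b]
        if len(P)<4: print(cam,n,"none");continue
        z=np.percentile(P[:,2],95)
        if n=="green": P=P[(abs(P[:,2]-82)<5)]
        elif n=="yel": P=P[(P[:,2]>83)]
        else: P=P[P[:,2]>z-5]
        c,r=cv2.minEnclosingCircle(P[:,:2].astype(np.float32))
        print(cam,n,len(P),"z",round(z,1),"circ",np.round(c,1),round(r,1),"mean",P[:,:2].mean(0).round(1),"mid",((P.max(0)+P.min(0))/2)[:2].round(1))
E
python3 -c "
from fine import *
fine('top','1');fine('scene','1')"
```

```text
top red 2 z 97.0 circ [ 516.  -246.6] 5.6 mean [ 516.  -246.6] mid [ 516.  -246.6]
top blue 13 z 97.0 circ [ 514.6 -178.3] 7.4 mean [ 514.8 -179.7] mid [ 515.  -179.8]
top yel none
top green 308 z 83.3 circ [490.7 138. ] 79.4 mean [479.3 131.9] mid [492.5 136.5]
scene red 49 z 94.9 circ [ 522.9 -250.8] 11.7 mean [ 524.6 -250.8] mid [ 523.5 -251.4]
scene blue 45 z 95.7 circ [ 518.1 -181.7] 11.8 mean [ 519.9 -181.2] mid [ 518.9 -181.3]
scene yel 116 z 94.6 circ [545.1 153.4] 18.7 mean [547.7 155.1] mid [545.9 155.1]
scene green 1467 z 85.5 circ [493.9 138.5] 86.6 mean [497.5 136. ] mid [494.1 137.2]
```

```bash
python3 -m creep '{"slide":[[2.2,-4.8,0],[2.2,-4.8,0],[2.2,-4.8,0],[2.2,-4.8,0],[2.2,-4.8,0],[2.2,-4.8,0],[2.2,-4.8,0],[2.2,-4.8,0]],"turn":[-0.075,-0.075,-0.075,-0.075,-0.075,-0.075,-0.075,-0.075],"claw":[1,1,1,1,1,1,1,1]}'
python3 -m creep '{"slide":[[2.2,-4.8,0],[2.2,-4.8,0],[2.2,-4.8,0],[2.2,-4.8,0],[2.2,-4.8,0],[2.2,-4.8,0],[2.2,-4.8,0],[2.2,-4.8,0]],"turn":[-0.075,-0.075,-0.075,-0.075,-0.075,-0.075,-0.075,-0.075],"claw":[1,1,1,1,1,1,1,1]}'
```

```text
clock: 1.8
eef_pos: [345.5, 137.7, 405.0]
eef_rot: [3.141, 0.0, 2.227]
wrist_force: [0.3, -0.2, -0.0]
finger_gap: 93.6
finger_force: 0.0
clock: 2.8
eef_pos: [521.7, -246.4, 404.7]
eef_rot: [3.141, 0.0, 1.626]
wrist_force: [0.8, 1.4, 0.2]
finger_gap: 94.0
finger_force: 0.0
```

```bash
python3 -m creep '{"slide":[[0,-0.2,-3],[0,-0.2,-3],[0,0,-3],[0,0,-3],[0,0,-2],[0,0,-1],[0,0,0],[0,0,0]],"turn":[0,0,0,0,0,0,0,0],"claw":[0.6,0.6,0.6,0.6,0.6,0.6,0.6,0.6]}'
python3 -c "
from fine import *
fine('top','2');fine('scene','2')
im=cv2.imread('pics/scene2.png')[180:300,140:300];cv2.imwrite('pics/c2.png',cv2.resize(im,None,fx=4,fy=4))
"
```

```text
clock: 3.8
eef_pos: [521.4, -248.8, 255.6]
eef_rot: [3.14, 0.001, 1.629]
wrist_force: [0.1, -0.5, 0.6]
finger_gap: 56.4
finger_force: 0.0Traceback (most recent call last):
  File "<string>", line 3, in <module>
    fine('top','2');fine('scene','2')
    ~~~~^^^^^^^^^^^
  File "fine.py", line 8, in fine
    P=pts(cam,d,k); b=(abs(P[:,0]-500)<130)&(P[:,1]>-300)&(P[:,1]<250)&(P[:,2]>55)&(P[:,2]<130); P=P[b]
  File "h.py", line 6, in pts
    p=cv2.undistortPoints(np.stack([u,v],1).astype(np.float64)[:,None],K,np.array([c["k1"],0,0,0.]))[:,0]
      ~~~~~~~~~~~~~~~~~~~^^^^^^^^^^^^^^^^^^^^^^^^^^^^^^^^^^^^^^^^^^^^^^^^^^^^^^^^^^^^^^^^^^^^^^^^^^^
cv2.error: OpenCV(4.12.0) /io/opencv/modules/calib3d/src/undistort.dispatch.cpp:347: error: (-215:Assertion failed) CV_IS_MAT(_src) && CV_IS_MAT(_dst) && (_src->rows == 1 || _src->cols == 1) && (_dst->rows == 1 || _dst->cols == 1) && _src->cols + _src->rows - 1 == _dst->rows + _dst->cols - 1 && (CV_MAT_TYPE(_src->type) == CV_32FC2 || CV_MAT_TYPE(_src->type) == CV_64FC2) && (CV_MAT_TYPE(_dst->type) == CV_32FC2 || CV_MAT_TYPE(_dst->type) == CV_64FC2) in function 'cvUndistortPointsInternal'
```

```bash
sed -i 's/^    v,u=np.nonzero.*/&\n    if len(v)==0: return np.zeros((0,3))/' h.py
python3 -m creep '{"slide":[[0,-0.2,-0.2],[0,0,0],[0,0,0],[0,0,0],[0,0,0],[0,0,0],[0,0,0],[0,0,0]],"turn":[0,0,0,0,0,0,0,0],"claw":[0,0,0,0,0,0,0,0]}' 40
python3 -c "
from fine import *
fine('scene','2')
im=cv2.imread('pics/scene2.png')[180:300,140:300];cv2.imwrite('pics/c2.png',cv2.resize(im,None,fx=4,fy=4))
"
```

```text
clock: 4.85
eef_pos: [521.3, -250.7, 252.7]
eef_rot: [3.141, 0.0, 1.629]
wrist_force: [-0.5, 0.6, 1.4]
finger_gap: 21.1
finger_force: 40.0
scene red 3 z 77.0 circ [ 524.  -242.1] 2.9 mean [ 523.9 -241.9] mid [ 524. -242.]
scene blue 47 z 95.3 circ [ 517.  -180.6] 13.2 mean [ 519.7 -181.2] mid [ 517.  -181.4]
scene yel 114 z 94.9 circ [547.6 155.6] 16.6 mean [547.8 154.9] mid [548.1 155.3]
scene green 1449 z 85.6 circ [494.7 136.3] 86.0 mean [498.  135.8] mid [494.7 137. ]
```

View pics/c2.png

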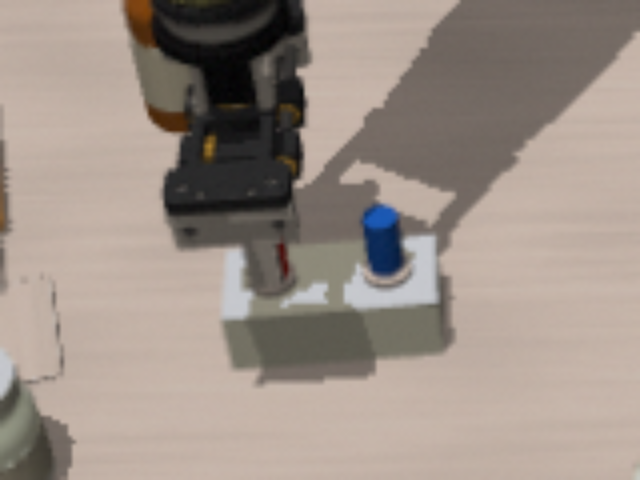

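The grip closed on the red knob at crop (268,265), and the blue pin at (382,245) is untouched. Lifting now.

```bash
python3 -m creep '{"slide":[[0,0,1],[0,0,1],[0,0,2],[0,0,2],[0,0,2],[0,0,2],[0,0,2],[0,0,1]],"turn":[0,0,0,0,0,0,0,0],"claw":[0,0,0,0,0,0,0,0]}' 40
python3 -c "
from h import *
im,d,r=look('scene',['pin','pin_collar'],'pics/s3.png')
im=cv2.imread('pics/s3.png')[130:280,120:320];cv2.imwrite('pics/c3.png',cv2.resize(im,None,fx=4,fy=4))
c=manip.calibration('scene');print(np.array(c['pose']).round(2),c['intrinsics'])
P=pts('scene',d,np.ones((480,640),bool)); b=(abs(P[:,0]-521)<30)&(abs(P[:,1]+250)<30)&(P[:,2]>115); P=P[b]
for z in range(116,205,6):
  q=P[abs(P[:,2]-z)<3]
  if len(q): print(z,len(q),q.min(0).round(1),q.max(0).round(1))
"
```

```text
clock: 5.9
eef_pos: [521.1, -250.6, 384.2]
eef_rot: [3.14, 0.001, 1.629]
wrist_force: [-0.4, -0.1, -0.8]
finger_gap: 21.6
finger_force: 40.0
scene pin_collar 0.65 [202. 215.] 77 ctr [ 526. -251.  164.] top z 188.0 topmid [ 527.  -247.7] topmean [ 528.5 -245.2]
scene pin_collar 0.35 [133. 289.] 1363 ctr [ 659. -401.   67.] top z 94.0 topmid [ 639.4 -409.1] topmean [ 640.1 -408.4]
[[ 5.00000e-02 -6.80000e-01  7.30000e-01  1.40488e+03]
 [ 1.00000e+00  3.00000e-02 -5.00000e-02 -3.19200e+01]
 [ 1.00000e-02  7.30000e-01  6.80000e-01  9.17580e+02]
 [ 0.00000e+00  0.00000e+00  0.00000e+00  1.00000e+00]] [[506.06974354   0.         320.00644955]
 [  0.         506.06974354 232.34098601]
 [  0.           0.           1.        ]]
140 2 [ 520.1 -256.   140.9] [ 524.8 -247.   142.6]
146 9 [ 525.2 -257.1  143.1] [ 527.7 -247.8  149. ]
152 12 [ 520.9 -257.4  149.1] [ 529.7 -247.3  154.5]
158 12 [ 521.4 -258.6  156.5] [ 529.1 -246.   160.8]
164 10 [ 521.  -256.6  161.8] [ 528.4 -247.6  166.4]
170 5 [ 524.5 -256.4  167.7] [ 529.9 -249.6  172.6]
176 2 [ 533.1 -260.6  178. ] [ 533.1 -244.8  178.7]
182 37 [ 510.8 -262.3  179.2] [ 537.4 -238.2  185. ]
188 11 [ 502.2 -257.   185.4] [ 539.  -239.4  190.8]
194 12 [ 520.3 -258.9  191.1] [ 544.1 -241.8  196.6]
200 20 [ 521.8 -258.3  197.3] [ 545.8 -242.4  202.7]
```

View pics/c3.png

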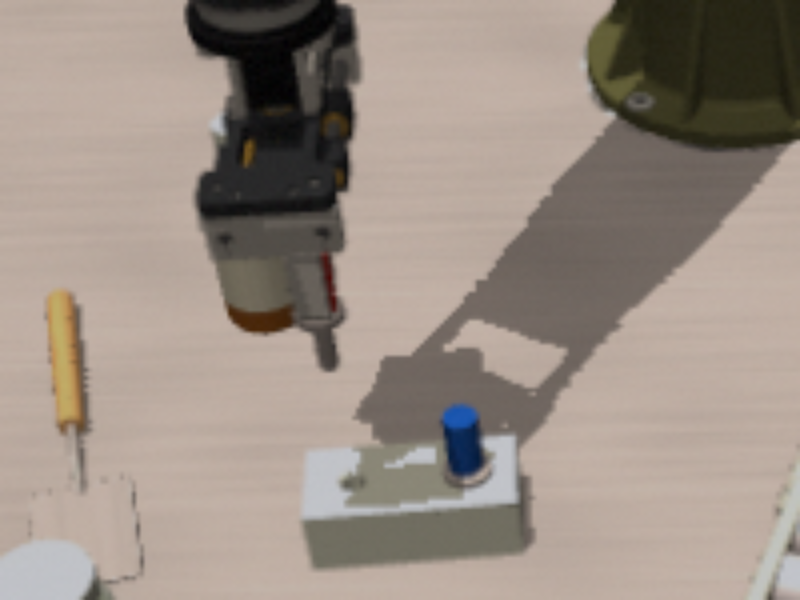

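The pin hangs straight: shank at crop (328,350), rest hole empty at (352,481). Carrying it above the sleeve.

```bash
python3 -m creep '{"slide":[[0.3,5,0],[0.3,5,0],[0.3,5,0],[0.3,5,0],[0.3,5,0],[0.3,5,0],[0.3,5,0],[0.3,5.2,0]],"turn":[-0.16,-0.16,-0.16,-0.16,-0.16,-0.16,-0.16,-0.16],"claw":[0,0,0,0,0,0,0,0]}' 40
python3 -m creep '{"slide":[[0,0,-1],[0,0,-1],[0,0,-1],[0,0,0]],"turn":[-0.05,0,0,0],"claw":[0,0,0,0]}' 40
cat > s4.py <<'E'
from h import *
im,d=manip.camera('scene'); cv2.imwrite('pics/s4.png',im[:,:,::-1])
cv2.imwrite('pics/c4.png',cv2.resize(im[170:290,300:460,::-1],None,fx=5,fy=5,interpolation=cv2.INTER_CUBIC))
P=pts('scene',d,np.ones((480,640),bool)); b=(abs(P[:,0]-545)<35)&(abs(P[:,1]-154)<35)&(P[:,2]>86); P=P[b]
for z in range(89,170,4):
  q=P[abs(P[:,2]-z)<2]
  if len(q): print(z,len(q),q.min(0).round(1),q.max(0).round(1))
E
python3 s4.py
```

```text
clock: 7.05
eef_pos: [545.1, 152.9, 381.8]
eef_rot: [-3.141, 0.001, 0.343]
wrist_force: [0.9, -0.3, -1.0]
finger_gap: 21.0
finger_force: 40.0
clock: 7.55
eef_pos: [545.2, 150.7, 351.7]
eef_rot: [-3.141, 0.002, 0.299]
wrist_force: [-0.4, 0.4, -1.0]
finger_gap: 20.9
finger_force: 40.0
89 43 [510.5 139.5  87. ] [573.9 169.   91. ]
93 60 [531.5 139.4  91. ] [560.7 168.8  95. ]
97 4 [555.  144.8  95.1] [561.6 154.8  96.1]
109 1 [548.  145.5 108.5] [548.  145.5 108.5]
113 6 [544.4 143.1 111.1] [552.1 149.7 114.9]
117 9 [541.9 142.4 115.4] [552.2 154.7 119. ]
121 7 [544.5 142.5 119.4] [553.2 154.4 122.3]
125 5 [548.  144.2 123.9] [551.  148.5 126.3]
129 6 [547.3 143.6 127. ] [551.6 152.7 131. ]
133 8 [547.4 143.2 131.8] [551.  152.7 135. ]
137 3 [548.7 143.  135.2] [556.3 147.2 137.7]
145 4 [544.5 133.6 145.6] [558.7 157.6 146.7]
149 23 [543.5 134.7 147.5] [560.9 163.  150.9]
153 24 [546.3 134.8 151. ] [561.4 162.9 155. ]
157 17 [545.8 137.8 155.3] [559.1 166.8 158.9]
161 17 [544.8 132.9 159.1] [559.3 168.6 162.8]
165 27 [544.1 125.1 163.1] [561.2 170.9 167. ]
169 34 [545.5 126.5 167. ] [559.8 173.  170.9]
```

View pics/c4.png

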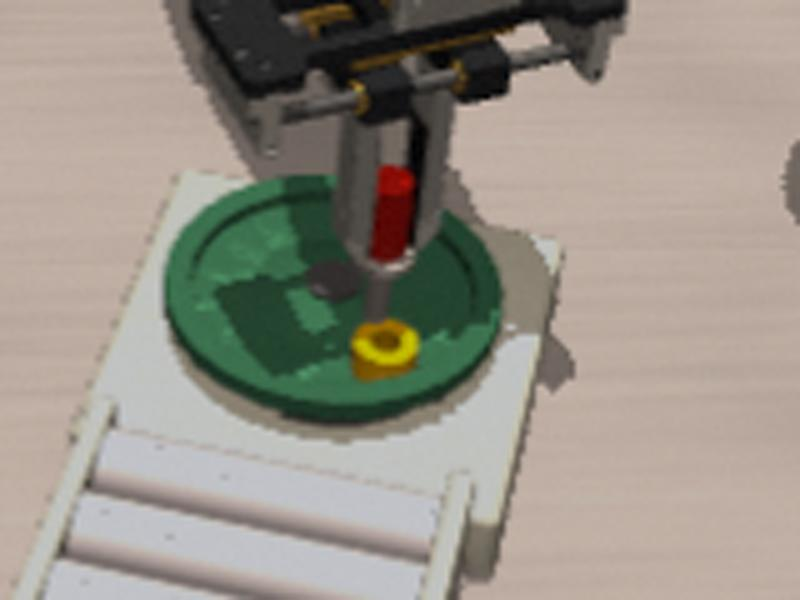

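```bash
cat > s5.py <<'E'
from h import *
c=manip.calibration('scene'); K=np.array(c["intrinsics"]);T=np.array(c["pose"])
def ray(u,v,ax,val):
    p=cv2.undistortPoints(np.array([[[u,v]]],float),K,np.array([c["k1"],0,0,0.]))[0,0]
    r=T[:3,:3]@[p[0],-p[1],-1]; o=T[:3,3]; return o+r*(val-o[ax])/r[ax]
def chk():
    im,d=manip.camera('scene'); im=cv2.imread('pics/s4.png')[:,:,::-1].copy() if USE else im
    h=cv2.cvtColor(im,cv2.COLOR_RGB2HSV)
    y=(h[:,:,0]>18)&(h[:,:,0]<36)&(h[:,:,1]>150)&(h[:,:,2]>150); y[:, :340]=0; y[:,420:]=0;y[:200]=0;y[280:]=0
    v,u=np.nonzero(y); print("yellow top u",u.min(),u.max(),"v",v.min(),v.max())
    g=[ray(a,b,2,91) for a,b in zip(u,v)]; q,r=cv2.minEnclosingCircle(np.array(g)[:,:2].astype(np.float32)); print("sleeve",np.round(q,1),round(r,1))
    for row in range(222,236):
        s=h[row,360:392]; print(row,' '.join(f"{a[1]:3d}" for a in s))
USE=True; chk()
print(ray(375.2,231,0,551),ray(377.6,238.4,2,91))
E
python3 s5.py
```

```text
yellow top u 371 383 v 235 242
sleeve [543.9 156.8] 14.7
222 120 120 115  72  38  11  16  16  54  43  28  35  39  37  55  98 137 110  87  50  37  35  32  95 116 126 126 126 120 120 122 116
223 118 100  29  30  25  26  20  20  21  15  24  35  42  37  37  35  39  36  36  37  38  33  48 107 120 122 122 122 120 110 122 124
224 112  39  25  25  20  25  26  25  26  26  20  27  29  38  35  39  39  38  36  35  32  41  91 126 124 114 122 137 120 116 120 124
225 105  42  25  16  26  31  30  20  20  16  20  34  49  34  40  36  37  37  25  38  77 130 118 116 118 122 114 118 116 116 126 124
226  92  36  24  18  15  30  25  16  21  21  15  16  56  40  43  37  36  40  53 122 124 120 122 120 120 118 118 116 122 120 116 129
227 120  74  21  21  18  14  25  16  20  21  25  16  68  36  36  36  36  38  60 122 112 120 122 114 118 111 124 128 122 120 126 120
228 120 106  55  14  19  15  20  21  27  32  30  58  76  28  35  40  36  29  81 122 122 114 124 120 122 124 122 124 118 120 124 122
229 121 120 118 108  58  20  17  23  12  30  62 112  96  31  31  40  41  22  81 120 118 129 126 113 118 129 120 126 127
[... 186 characters left out ...]
19 122 119  73  31  35  40  41  39 102 120 120 120 120 118 122 118 118 120 122 118 120 124
232 119 117 119 119 117 117 121 122 128 119 117 113  71  33  38  40  38  54 112 117 129 124 118 122 118 128 122 118 122 127 124 120
233 118 121 117 117 119 118 118 123 117 119 119 122  89  37  44  40  72  96 107  93 101 117 115 122 122 120 124 120 120 120 116 118
234 118 119 117 117 117 119 118 117 117 126 124  96 103 132 125  94 172 252 246 224 146  99 114 122 122 128 118 122 122 126 120 124
235 120 119 119 120 119 120 115 114 124 114 105 143 240 255 255 255 255 255 255 255 255 213 138  96 120 128 122 118 123 117 118 122
[551.         149.26777426 120.7683853 ] [545.0903069  158.32390214  91.        ]
```

```bash
python3 - <<'E'
from h import *
from scipy.optimize import least_squares
def ray(cam,u,v,z):
    c=manip.calibration(cam); K=np.array(c["intrinsics"]);T=np.array(c["pose"])
    p=cv2.undistortPoints(np.stack([u,v],1).astype(float)[:,None],K,np.array([c["k1"],0,0,0.]))[:,0]
    r=np.c_[p[:,0],-p[:,1],-np.ones(len(p))]@T[:3,:3].T; o=T[:3,3]; return (o+r*((z-o[2])/r[:,2])[:,None])[:,:2]
for cam,f in(("top","pics/top0.png"),("scene","pics/scene0.png"),("scene","pics/s4.png")):
    im=cv2.imread(f); h=cv2.cvtColor(im,cv2.COLOR_BGR2HSV).astype(int)
    for n,k,z in(("yel",(h[:,:,0]>18)&(h[:,:,0]<36)&(h[:,:,1]>130)&(h[:,:,2]>110),91),("green",(h[:,:,0]>60)&(h[:,:,0]<90)&(h[:,:,1]>80),82)):
        v,u=np.nonzero(k); P=ray(cam,u,v,z); b=np.hypot(P[:,0]-495,P[:,1]-140)<100; P=P[b]
        if len(P)<4: print(cam,n,len(P)); continue
        q,r=cv2.minEnclosingCircle(P.astype(np.float32)); print(f,n,len(P),"circ",np.round(q,1),round(r,1),"mean",P.mean(0).round(1),"mid",((P.max(0)+P.min(0))/2).round(1))
# known: red/blue tops
    for n,k in(("red",((h[:,:,0]<8)|(h[:,:,0]>172))&(h[:,:,1]>130)),("blue",(h[:,:,0]>105)&(h[:,:,0]<130)&(h[:,:,1]>110))):
        v,u=np.nonzero(k); P=ray(cam,u,v,92); b=(abs(P[:,0]-515)<30)&(abs(P[:,1]+215)<60);P=P[b]
        if len(P): print("  ",n,len(P),P.min(0).round(1),P.max(0).round(1))
E
```

```text
pics/top0.png yel 25 circ [544.2 156.4] 12.3 mean [544.5 155.6] mid [544.1 156.8]
pics/top0.png green 2136 circ [491.  137.8] 80.3 mean [485.2 136.1] mid [490.9 138.7]
   red 28 [ 512.3 -255.7] [ 526.6 -241.8]
   blue 35 [ 505.4 -188.7] [ 522.4 -171.9]
pics/scene0.png yel 117 circ [548.6 156.5] 19.9 mean [546.9 155.8] mid [548.4 156.1]
pics/scene0.png green 2316 circ [497.1 137.3] 88.4 mean [497.  135.5] mid [496.9 137.8]
   red 84 [ 509.8 -261.6] [ 544.9 -237.4]
   blue 85 [ 505.8 -190.4] [ 544.4 -169.2]
pics/s4.png yel 112 circ [548.4 152.9] 21.3 mean [548.8 155.4] mid [548.5 156.1]
pics/s4.png green 1931 circ [496.9 136. ] 88.0 mean [505.2 129.2] mid [496.9 137.5]
   blue 86 [ 505.7 -190.4] [ 544.4 -169.2]
```

```bash
python3 -m creep '{"slide":[[-0.1,0.5,0],[0,0,-0.6],[0,0,-0.6],[0,0,-0.2],[0,0,-0.2],[0,0,-0.1],[0,0,0]],"turn":[0,0,0,0,0,0,0],"claw":[0,0,0,0,0,0,0]}' 40
python3 -m creep '{"slide":[[0,0,-0.1],[0,0,-0.1],[0,0,0]],"turn":[0,0,0],"claw":[0,0,0]}' 40
```

```text
clock: 8.52
eef_pos: [544.3, 156.3, 335.7]
eef_rot: [-3.142, -0.0, 0.299]
wrist_force: [-0.0, 0.7, -1.6]
finger_gap: 21.4
finger_force: 40.0
clock: 8.9
eef_pos: [544.2, 156.3, 333.6]
eef_rot: [-3.142, 0.0, 0.299]
wrist_force: [-0.1, -0.6, -0.5]
finger_gap: 21.4
finger_force: 40.0
```

```bash
python3 -m creep '{"slide":[[0,0,-0.2],[0,0,-0.1],[0,0,0]],"turn":[0,0,0],"claw":[0,0,0]}' 40
python3 -m creep '{"slide":[[0,0,-0.2],[0,0,-0.2],[0,0,0]],"turn":[0,0,0],"claw":[0,0,0]}' 40;  python3 s4.py >/dev/null
```

```text
clock: 9.28
eef_pos: [544.2, 156.3, 330.5]
eef_rot: [-3.142, 0.0, 0.299]
wrist_force: [-0.0, -0.6, -1.0]
finger_gap: 21.6
finger_force: 40.0
clock: 9.65
eef_pos: [544.2, 156.3, 326.4]
eef_rot: [-3.142, 0.0, 0.299]
wrist_force: [0.3, 0.3, -1.2]
finger_gap: 21.4
finger_force: 40.0
```

View pics/c4.png

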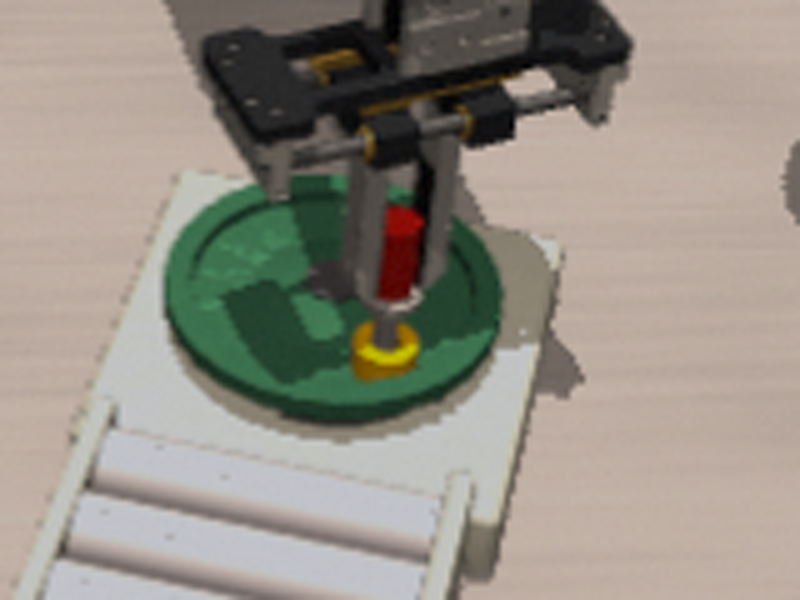

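The shank is in the sleeve at crop (387,335), with no force. Going down to the ring.

```bash
python3 -m creep '{"slide":[[0,0,-0.4],[0,0,-0.4],[0,0,-0.4],[0,0,0]],"turn":[0,0,0,0],"claw":[0,0,0,0]}' 40
python3 -m creep '{"slide":[[0,0,-0.1],[0,0,-0.1],[0,0,-0.1],[0,0,0]],"turn":[0,0,0,0],"claw":[0,0,0,0]}' 40
```

```text
clock: 10.2
eef_pos: [544.2, 156.3, 314.2]
eef_rot: [-3.141, 0.001, 0.299]
wrist_force: [-0.8, 0.2, -1.2]
finger_gap: 21.2
finger_force: 40.0
clock: 10.7
eef_pos: [544.3, 156.3, 311.7]
eef_rot: [3.142, -0.0, 0.299]
wrist_force: [1.0, -0.2, -0.7]
finger_gap: 21.1
finger_force: 40.0
```

```bash
python3 -m creep '{"slide":[[0,0,-0.05],[0,0,0]],"turn":[0,0],"claw":[0,0]}' 40
python3 -m creep '{"slide":[[0,0,-0.05],[0,0,0]],"turn":[0,0],"claw":[0,0]}' 40
python3 -c "from cell import manip;print(manip.read_state()['moment'])"
```

```text
clock: 10.95
eef_pos: [544.3, 156.3, 311.6]
eef_rot: [3.142, -0.001, 0.299]
wrist_force: [-1.2, 0.7, 3.9]
finger_gap: 21.2
finger_force: 40.0
clock: 11.2
eef_pos: [544.3, 156.3, 311.5]
eef_rot: [3.142, -0.001, 0.299]
wrist_force: [-2.4, -0.5, 9.2]
finger_gap: 21.4
finger_force: 40.0
[-0.12226329  0.85602034 -0.02901504]
```

```bash
python3 -c "
import numpy as np
c=np.array([491.3,138]);p0=np.array([544.3,156.3]);r=55.6;f0=np.arctan2(*(p0-c)[::-1]);print(f0,np.hypot(*(p0-c)))
p=p0
for i in range(1,37):
  q=c+r*np.array([np.cos(f0+.04*i),np.sin(f0+.04*i)]);print(round(.04*i,2),q.round(1),((q-p)/10).round(2));p=p+((q-p)/10).round(2)*10
"
```

```text
0.33246644426460287 56.070402174409224
0.04 [543.1 158.2] [-0.12  0.19]
0.08 [542.2 160.3] [-0.09  0.21]
0.12 [541.3 162.3] [-0.09  0.2 ]
0.16 [540.3 164.3] [-0.1  0.2]
0.2 [539.2 166.2] [-0.11  0.19]
0.24 [538.  168.1] [-0.12  0.19]
0.28 [536.8 170. ] [-0.12  0.19]
0.32 [535.5 171.8] [-0.13  0.18]
0.36 [534.1 173.5] [-0.14  0.17]
0.4 [532.6 175.2] [-0.15  0.17]
0.44 [531.1 176.8] [-0.15  0.16]
0.48 [529.5 178.4] [-0.16  0.16]
0.52 [527.9 179.9] [-0.16  0.15]
0.56 [526.2 181.3] [-0.17  0.14]
0.6 [524.4 182.7] [-0.18  0.14]
0.64 [522.6 183.9] [-0.18  0.12]
0.68 [520.8 185.2] [-0.18  0.13]
0.72 [518.8 186.3] [-0.2   0.11]
0.76 [516.9 187.4] [-0.19  0.11]
0.8 [514.9 188.3] [-0.2   0.09]
0.84 [512.9 189.2] [-0.2   0.09]
0.88 [510.8 190.1] [-0.21  0.09]
0.92 [508.7 190.8] [-0.21  0.07]
0.96 [506.6 191.5] [-0.21  0.07]
1.0 [504.4 192. ] [-0.22  0.05]
1.04 [502.3 192.5] [-0.21  0.05]
1.08 [500.1 192.9] [-0.22  0.04]
1.12 [497.9 193.2] [-0.22  0.03]
1.16 [495.7 193.4] [-0.22  0.02]
1.2 [493.4 193.6] [-0.23  0.02]
1.24 [491.2 193.6] [-0.22 -0.  ]
1.28 [489.  193.6] [-0.22 -0.  ]
1.32 [486.8 193.4] [-0.22 -0.02]
1.36 [484.6 193.2] [-0.22 -0.02]
1.4 [482.4 192.9] [-0.22 -0.03]
1.44 [480.2 192.5] [-0.22 -0.04]
```

```bash
python3 -m creep '{"slide":[[-0.12,0.19,0],[-0.09,0.21,0],[-0.09,0.2,0],[-0.1,0.2,0]],"turn":[0.04,0.04,0.04,0.04],"claw":[0,0,0,0]}' 45
```

```text
clock: 11.7
eef_pos: [540.8, 163.7, 311.6]
eef_rot: [3.139, -0.002, 0.46]
wrist_force: [3.7, -6.5, 6.0]
finger_gap: 21.3
finger_force: 45.0
```

```bash
python3 -m creep '{"slide":[[-0.11,0.19,0],[-0.12,0.19,0],[-0.12,0.19,0],[-0.13,0.18,0]],"turn":[0.04,0.04,0.04,0.04],"claw":[0,0,0,0]}' 45
```

```text
clock: 12.2
eef_pos: [536.1, 171.3, 311.6]
eef_rot: [3.139, -0.002, 0.62]
wrist_force: [5.5, -5.9, 5.8]
finger_gap: 21.4
finger_force: 45.0
```

```bash
python3 -m creep '{"slide":[[-0.14,0.17,-0.06],[-0.15,0.17,0]],"turn":[0.04,0.04],"claw":[0,0]}' 45
```

```text
clock: 12.45
eef_pos: [533.4, 174.5, 311.6]
eef_rot: [3.137, -0.003, 0.7]
wrist_force: [7.0, -7.7, 8.0]
finger_gap: 21.3
finger_force: 45.0
```

```bash
python3 -m creep '{"slide":[[-0.15,0.16,0],[-0.16,0.16,0]],"turn":[0.04,0.04],"claw":[0,0]}' 45
```

```text
clock: 12.7
eef_pos: [530.3, 177.7, 311.6]
eef_rot: [3.137, -0.003, 0.78]
wrist_force: [6.5, -7.5, 9.3]
finger_gap: 21.8
finger_force: 45.0
```

```bash
python3 -m creep '{"slide":[[-0.16,0.15,-0.03],[-0.17,0.14,0]],"turn":[0.04,0.04],"claw":[0,0]}' 45
```

```text
clock: 12.95
eef_pos: [527.1, 180.6, 311.5]
eef_rot: [3.136, -0.003, 0.86]
wrist_force: [8.8, -7.7, 10.0]
finger_gap: 21.4
finger_force: 45.0
```

```bash
python3 -m creep '{"slide":[[-0.18,0.14,0],[-0.18,0.12,0]],"turn":[0.04,0.04],"claw":[0,0]}' 45
```

```text
clock: 13.2
eef_pos: [523.5, 183.3, 311.5]
eef_rot: [3.136, -0.003, 0.94]
wrist_force: [8.0, -6.5, 9.7]
finger_gap: 21.7
finger_force: 45.0
```

```bash
python3 -m creep '{"slide":[[-0.18,0.13,0],[-0.2,0.11,0]],"turn":[0.04,0.04],"claw":[0,0]}' 45
```

```text
clock: 13.45
eef_pos: [519.7, 185.9, 311.3]
eef_rot: [3.136, -0.003, 1.02]
wrist_force: [7.2, -3.8, 7.2]
finger_gap: 21.4
finger_force: 45.0
```

```bash
python3 -m creep '{"slide":[[-0.1,0.05,0]],"turn":[0.02],"claw":[0]}' 45
```

```text
clock: 13.58
eef_pos: [518.4, 186.5, 310.9]
eef_rot: [3.138, -0.002, 1.04]
wrist_force: [4.5, -0.7, 2.5]
finger_gap: 21.4
finger_force: 45.0
```

```bash
python3 -m creep '{"slide":[[-0.08,0.04,-0.05]],"turn":[0.015],"claw":[0]}' 45
```

```text
clock: 13.7
eef_pos: [517.5, 187.1, 310.1]
eef_rot: [3.139, -0.002, 1.054]
wrist_force: [4.6, -0.6, 3.2]
finger_gap: 21.4
finger_force: 45.0
```

```bash
python3 -m creep '{"slide":[[-0.08,0.04,-0.05],[0,0,-0.05]],"turn":[0.015,0],"claw":[0,0]}' 45
```

```text
clock: 13.95
eef_pos: [516.7, 187.5, 309.0]
eef_rot: [3.139, -0.002, 1.069]
wrist_force: [4.7, -0.3, 3.0]
finger_gap: 21.3
finger_force: 45.0
```

```bash
python3 -m creep '{"slide":[[0,0,-0.1],[0,0,-0.1],[0,0,0]],"turn":[0,0,0],"claw":[0,0,0]}' 45
```

```text
clock: 14.32
eef_pos: [516.7, 187.5, 306.8]
eef_rot: [3.139, -0.002, 1.069]
wrist_force: [5.1, -0.3, 1.2]
finger_gap: 21.3
finger_force: 45.0
```

```bash
python3 -m creep '{"slide":[[0,0,-0.2],[0,0,-0.2],[0,0,-0.1],[0,0,0]],"turn":[0,0,0,0],"claw":[0,0,0,0]}' 45
python3 -m creep '{"slide":[[0,0,-0.1],[0,0,-0.1],[0,0,0]],"turn":[0,0,0],"claw":[0,0,0]}' 45
```

```text
clock: 14.82
eef_pos: [516.7, 187.5, 301.8]
eef_rot: [3.139, -0.002, 1.069]
wrist_force: [5.2, 0.2, 2.0]
finger_gap: 21.2
finger_force: 45.0
clock: 15.2
eef_pos: [516.7, 187.5, 299.8]
eef_rot: [3.139, -0.002, 1.069]
wrist_force: [5.1, 0.0, 1.9]
finger_gap: 21.2
finger_force: 45.0
```

```bash
python3 -m creep '{"slide":[[0,0,-0.1],[0,0,-0.05],[0,0,0]],"turn":[0,0,0],"claw":[0,0,0]}' 45
python3 -m creep '{"slide":[[0,0,-0.05],[0,0,0]],"turn":[0,0],"claw":[0,0]}' 45
```

```text
clock: 15.58
eef_pos: [516.8, 187.5, 298.7]
eef_rot: [3.139, -0.002, 1.069]
wrist_force: [5.3, -0.8, 5.0]
finger_gap: 21.1
finger_force: 45.0
clock: 15.82
eef_pos: [516.8, 187.5, 298.7]
eef_rot: [3.138, -0.003, 1.069]
wrist_force: [4.7, -2.5, 9.0]
finger_gap: 21.5
finger_force: 45.0
```

```bash
python3 -m creep '{"slide":[[0.05,-0.02,0],[0.05,-0.02,0],[0.05,-0.02,0],[0,0,0]],"turn":[0,0,0,0],"claw":[0,0,0,0]}' 45
```

```text
clock: 16.32
eef_pos: [518.2, 187.0, 298.7]
eef_rot: [3.139, -0.002, 1.069]
wrist_force: [1.7, -1.0, 10.1]
finger_gap: 21.4
finger_force: 45.0
```

```bash
python3 -m creep '{"slide":[[0.03,-0.02,0],[0,0,0.05],[0,0,0]],"turn":[0,0,0],"claw":[0,0,0]}' 45
```

```text
clock: 16.7
eef_pos: [518.3, 186.9, 298.7]
eef_rot: [3.14, -0.002, 1.069]
wrist_force: [2.4, 1.0, 7.4]
finger_gap: 21.1
finger_force: 45.0
```

```bash
python3 -m creep '{"slide":[[0,0,0.03],[0,0,0],[0,0,0]],"turn":[0,0,0],"claw":[0,0,0]}' 8
python3 -m creep '{"slide":[[0,0,0],[0,0,0],[0,0,0],[0,0,0],[0,0,0],[0,0,0]],"turn":[0,0,0,0,0,0],"claw":[0.27,0.3,0.35,0.4,0.5,0.5]}' 8
```

```text
clock: 17.08
eef_pos: [518.3, 186.8, 298.6]
eef_rot: [3.14, -0.001, 1.069]
wrist_force: [4.7, 0.1, 5.5]
finger_gap: 21.8
finger_force: 8.0
clock: 17.82
eef_pos: [517.9, 186.8, 298.0]
eef_rot: [-3.142, 0.0, 1.069]
wrist_force: [-0.9, 0.0, 0.5]
finger_gap: 46.9
finger_force: 0.0
```

```bash
python3 -m creep '{"slide":[[0,0,0.5],[0,0,1],[0,0,2],[0,0,3],[0,0,3],[0,0,3],[-3,0,3],[-3,0,0]],"turn":[0,0,0,0,0,0,0,0],"claw":[0.5,0.5,0.5,0.5,0.5,0.5,0.5,0.5]}'
python3 -m creep '{"slide":[[-3,-4,0],[-3,-4,0],[-3,-5,0],[0,-5,0],[0,-5,0],[0,0,0]],"turn":[0,0,0,0,0,0],"claw":[0.5,0.5,0.5,0.5,0.5,0.5]}'
sed -i 's/145<\|c4/c6/;' s4.py; python3 s4.py >/dev/null; ls pics
```

```text
clock: 18.82
eef_pos: [457.0, 186.7, 455.8]
eef_rot: [3.139, -0.003, 1.069]
wrist_force: [0.7, -0.2, -0.7]
finger_gap: 46.9
finger_force: 0.0
clock: 19.58
eef_pos: [367.5, -45.4, 453.8]
eef_rot: [3.14, -0.0, 1.064]
wrist_force: [0.0, 0.6, -0.7]
finger_gap: 47.3
finger_force: 0.0
c2.png
c3.png
c4.png
c6.png
s3.png
s4.png
scene0.png
scene1.png
scene2.png
top0.png
top1.png
top2.png
```

View pics/c6.png

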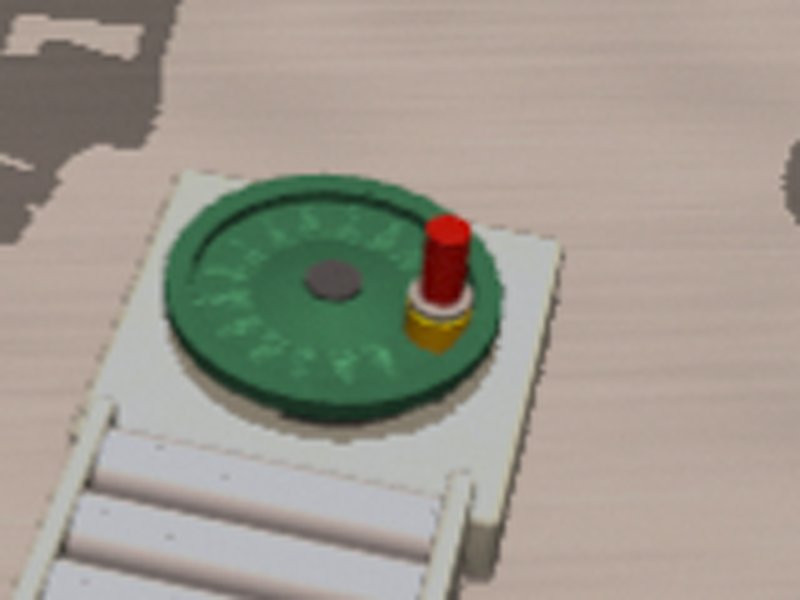

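The pin stands upright at crop (442,265) with its collar on the sleeve, and the wheel stays turned. Handing in.

```bash
python3 -c "from cell import manip;print(manip.sign_off())"
```

```text
the job is handed in; nothing more can be done
None
```

The red pin is fully home in the lock slot and holds the wheel at about 0.7 rad; the arm is clear, pressing stayed near 10 N, and the job was handed in at about 20 s.

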